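# Index a four-station drilling fixture

## Robot

A 7-joint arm with a two-finger parallel gripper is mounted at the origin on the work surface. World frame = base frame: x ahead of the robot, y to its left, z up, the work surface at z = 0. Lengths are in m, angles in rad, forces in N, time in s.
With the tool pointing down it reaches from about 0.425 to 0.925 m from the base axis. Payload 6.8 kg.
Tool frame: the origin (TCP) lies midway between the tips of the shut fingers; the grasp point (between the pads) lies 19 mm behind it; y points along the fingers, z is the direction in which the jaws open and shut, and the axes are right-handed (so a half turn about y gives the same grasp; the last joint's range is limited). The gripper opens to 85 mm and grips with 20 to 120 N. Pads are 22 mm wide; open, the fingers measure 114 mm over their backs; the gripper's body (76 mm by 85 mm) begins 54 mm behind the grasp point. The pads swing forward as they close: fully open they stand 13 mm farther back than shut.
Start: joints at [1.141, 0.477, 0.022, 1.555, -0.011, 1.109, -0.083], TCP at [0.213, -0.64, 0.231] pointing down, gripper open.
Joint ranges: [-2.96, 2.96], [-0.34, 2.1], [-1.41, 1.46], [0.24, 2.44], [-1.37, 4.51], [0.17, 1.92], [-2.96, 2.96]. Speed limits (rad/s): [2.39, 2.39, 3.14, 3.14, 3.14, 3.14, 3.14].

## Interface

Orientations are given as a unit quaternion [w, x, y, z].
In Python, from station import bot gives the robot as it stands. The module is installed in compiled form; this text tells all that it offers.
- The arm moves only by the shell command python3 -m crank 'ROWS' [FORCE]. ROWS is JSON, a list of rows, each an object with "linear": the shift along the tool's x, y, z in m, a list of three; "dr": the turn, a rotation vector about the tool's x, y, z in degrees, a list of three; "hand": the gripper command: -1 is shut, 1 is fully open, values between are in proportion. A call has 1 to 10 rows; each row is the pose to reach, as a shift and turn from the pose commanded when the call began, along the tool's axes at that moment; what a row does not reach only later rows make up. A row lasts 1/12 s, in which the tool goes at most 41.7 mm and 7.16 degrees, less where a joint would pass 70% of its speed; a pose out of reach is approached as far as the arm can. A call with a gripper value outside its range is refused whole. The fingers move at their own pace and stop on an object; FORCE is the grip in N (left out, the last holds). Time passes only in rows, so rows that repeat a pose let the fingers close. It gives the time, the measured TCP pose, the force and the opening at its end, in the units of the state.
- bot.get_obs(): the state, without advancing time (a new reading comes with each control period).
- bot.read_camera(name): name is "scene" or "top" or "wrist"; returns the picture (480x640x3 uint8, blue, green, red); there is no depth.
- bot.camera_params(name): a dict with "K" (3x3 intrinsics, pixels), "k1" (the pictures are not rectified: a ray, as slopes to the right and down, at radius r is drawn at 1 + k1 r^2 times it, then the intrinsics apply), "R" (3x3) and "t" (3): a world point X has camera coordinates R X + t; the wrist camera has in their place "hand_eye" (4x4, takes a point from camera to tool coordinates, whose origin is the TCP and whose axes are the tool frame's). Camera axes: x right, y down, z forward; pixel columns grow to the right and rows downward; lengths in m; the calibration is good to about 2 mm. A picture is of the moment at which its call begins: read the wrist's pose just before it. camera_params takes no time and is no camera call.
- bot.hand_in(): hands the job in, once; it reports no verdict.
Trained networks look in the newest picture that a camera, given by its name, has taken for a name from the list of things; names that differ only in an ending like _2 or _b are one class to them, and where a whole thing is asked for, a point or a joint stands for the part that bears it (a point fixed in the world has none). Each returns a list of dicts, best first, with "score" (0 to 1); they miss things now and then, are a little off and sometimes report something else, mostly with a low value. They report only what shows in the picture. A call takes as long as a camera call. They do not tell look-alikes from the thing itself.
- bot.search_frame(camera, target): "extent" ([left, top, right, bottom] in pixels, round what is visible of it).
- bot.cut_out(camera, target): "pixels" (480x640 bool, what is visible of it) and "extent" ([left, top, right, bottom] in pixels, round what is visible of it).
- bot.place_of(camera, target): "xy" ([column, row] in pixels: a listed point, or the origin of a listed thing).
The state is a dict: "t": time; "q": joint angles; "joint_vel": joint speeds; "joint_torque": joint torques, N m; "eef_pos": TCP position; "tool_rot": TCP orientation; "contact_force": force on the tool from outside, world axes, zero at the start; "torque": the same for the moment, N m; "gripper_width": opening from 0.0 (shut) to 1.0 (fully open).
Only numpy, scipy, OpenCV 4.12 (cv2) and the standard library are available. Lean on these libraries where they do the work, as an engineer would, in place of code of your own. Each camera call takes 0.05 s, during which the arm holds its last target. There are 200 camera calls.

## Task

A spanner has been left lying on the round turntable of the drilling fixture, where the drill would catch it: first lay it flat in the empty bay of the wooden tool tray. Then swing the yellow-knobbed lock latch out, turn the turntable clockwise (seen from above) exactly one station until it clicks into its next notch, so that the fresh blank comes in front of the drill, and swing the latch fully home again. Leave everything else on the bench where it is.

Things in the scene. Friction and masses are not known exactly. Their poses are not given: they have to be found in the camera images.
- fixture: Hand-indexed drilling fixture fixed to the bench: grey base, round brown turntable on a pedestal, blue drill unit beyond. Origin on the bench under the turntable's axis; x points from the axis to the drill, z up. Turntable top: disc 224 mm across, its face 80 mm up; below it a steel index rim 260 mm across with four notches. Round pedestal; base corners within 160 mm of the axis, 12 mm high.
- bore_point (a point): Fixed point of the fixture in front of the drill: 83 mm out along its +x, 80 mm up; next_blank belongs here after indexing. The drill lies level along +x at 102 mm height: bit from 118 mm out, chuck 34 mm thick from 160 mm, motor 84 mm thick from 245 to 410 mm out, terminal box on it to 167 mm up.
- table4 (a joint): Turntable angle, rad: 0 at the start (in a notch), growing clockwise seen from above; next notch at 1.571, notches 1.571 apart. A spring roller (housing at the fixture's +y, to 217 mm out, 62 mm high) pulls it into a notch from within 0.06 rad. About 8 to 10 N at a turning post leaves a notch, 1 to 2 N turns it on; it stays where left. It cannot turn while the latch is home.
- next_blank (a point): Foot of the fresh blank's nest due next, on the turntable's face 83 mm from its axis; starts at the fixture's +y. Four equal stations stand at +x, +y, -x, -y: aluminium nest, white ply blank, steel strap and black knob, 50 mm wide round the table, from 61 to 105 mm out, tops 128 mm up. The gaps between are at 45 degrees: two carry turning posts, the spanner lies in a third.
- post_a (a point): Centre of the top of a red turning post on the turntable: upright cylinder 20 mm across, from 86 to 130 mm above the bench (28 mm foot below), 95 mm from the turntable's axis, at the start in the gap midway between the fixture's -x and +y sides. It goes round with the table.
- post_b (a point): The other, equal turning post, straight across from post_a (midway between the fixture's +x and -y sides at the start).
- latch (a joint): Lock latch angle, rad: 0 is home (tooth in a notch of the rim, table locked); grows as it swings out, counter-clockwise seen from above, to its stop at 0.34; the tooth is clear of the rim from 0.22. It stays where it is left; about 1 N at the knob moves it. It swings home only when the turntable sits in a notch.
- latch_knob (a point): Centre of the top of the latch's yellow knob, an upright cylinder 23 mm across, from 72 to 108 mm above the bench (thinner stem and flat dark lever below); beside the fixture's -y side, 165 mm from the pivot.
- latch_pivot (a point): Fixed point on the latch's upright hinge axis, 52 mm above the bench, at the fixture's x 85 mm, y -125 mm.
- spanner: Steel combination spanner, 170 mm long, 0.11 kg, to be cleared. Origin at mid-length on its underside; x along it towards the open jaw (30 mm wide; ring end 24 mm), z up. Shaft 12 mm wide, top 8 mm over the underside; ends 9 mm thick. Starts flat on the turntable (80 mm up), roughly along a radius between the fixture's +x and +y, jaw end overhanging the rim.
- tray: Wooden tool tray, fixed, on the bench to the left or the right of the fixture: 235 x 155 mm outside, walls 6 mm thick and 28 mm high, floor 6 mm thick. Long side along x. A divider along x, 25 mm high, parts it into two bays 223 mm long and 68 mm wide; the +y bay holds the ratchet, the -y bay is empty. Origin under its centre.
- tray_bay (a point): Centre of the floor of the tray's empty (-y) bay; axes as the tray's. The spanner belongs here, its length along x, either way round.
- case: Bystander, fixed: blue fastener case with clear lid, 220 x 150 x 46 mm, origin under its centre; on the other side of the fixture from the tray.
- ratchet: Bystander: ratchet with red grip, 190 mm long, 27 mm high, lying in the tray's +y bay; origin below its middle.
- glue: Bystander: yellow glue bottle, 62 mm across, 180 mm tall, upright; origin under its centre.
- spray: Bystander: green spray can, 65 mm across, 190 mm tall, upright; origin under its centre.
- tape: Bystander: yellow tape measure, 72 x 42 x 66 mm; origin under its centre.
- pull1: Bystander: finished white ply drawer pull, 36 x 46 x 20 mm; origin under its centre.
- pull2: Bystander: a second finished drawer pull, the same, lying on the case's lid.
Not all that is in view belongs to the job. Several things have the shape of the spanner; the one meant has the colours described above.

How it is judged:
On the way, in this order (a step that is already met when the one before it is completed fails the run):
1. the spanner lies flat and released in the tray's empty bay (x of spanner in the frame of tray_bay between -0.035 and 0.035 m and y of spanner in the frame of tray_bay between -0.03 and 0.03 m and z of spanner in the frame of tray_bay between -0.004 and 0.006 m and angle between spanner's own z axis and vertical below 0.12 rad and linear speed of spanner below 0.03 m/s and contact force between the fingers and spanner below 0.1 N), for 0.2 s.
2. the turntable sits in its next notch, one station clockwise from where it began (value of joint table4 between 1.5308 and 1.6108 rad and velocity of joint table4 between -0.1 and 0.1 rad/s), for 0.2 s.
At the end, for the whole second after the job is handed in: The spanner lies flat and at rest in the tray's empty bay (centre within 35 mm along and 30 mm across of the bay's centre); the turntable is 1.571 rad clockwise of its start, within 0.04 rad; the latch is home (joint under 0.05 rad) (all of step 1 and value of joint table4 between 1.5308 and 1.6108 rad and value of joint latch below 0.05 rad and angular speed of spanner below 0.2 rad/s); the robot touches nothing.
It fails at once if a bystander is pushed more than 30 mm or knocked over (distance of any of glue, spray, tape, pull1, pull2, ratchet from where it was at the start of the episode above 0.03 m or angle between any of glue, spray, tape, pull1, pull2, ratchet's own z axis and vertical above 0.5 rad).
It fails at once if the turntable is turned while the spanner is still on it (value of joint table4 above 0.3 rad and horizontal distance between spanner and fixture below 0.15 m and height (world z) of spanner above 0.07 m).
It fails at once if the turntable is turned the wrong way or past the next notch (value of joint table4 below -0.25 rad or value of joint table4 above 1.8208 rad).
It fails at once if the spanner is dropped or thrown (linear speed of spanner above 0.9 m/s and contact force between the fingers and spanner below 0.1 N).
It also fails if it takes over 72 s, if anything falls off the work surface, if the arm or the gripper's body presses on something with over 40 N, if the wrist force passes 120 N, or if a joint passes its speed limit or range.

## Working session

There is one attempt and no reset: what is moved stays moved. The work goes in short steps, Python scripts to look and compute and a shell command to move; the robot and the scene stay as the last step left them, time stands still between calls to the robot, and variables do not carry over. Pictures are saved under pics/ and viewed, about 8 in all and at most 12, crops included, and the job is handed in when it is done.

```bash
mkdir -p pics; cat > h.py <<'E'
import numpy as np, cv2
from station import bot
from scipy.spatial.transform import Rotation as Rn
def R_tool(o): q=o['tool_rot']; return Rn.from_quat([q[1],q[2],q[3],q[0]]).as_matrix()
def cam(name,o=None):
    p=bot.camera_params(name); K=np.array(p['K']);k1=p['k1']
    if 'hand_eye' in p:
        H=np.array(p['hand_eye']); T=np.eye(4);T[:3,:3]=R_tool(o);T[:3,3]=o['eef_pos']
        M=np.linalg.inv(T@H); R,t=M[:3,:3],M[:3,3]
    else: R,t=np.array(p['R']),np.array(p['t'])
    return K,k1,R,t
def ray(c,uv):
    K,k1,R,t=c
    d=cv2.undistortPoints(np.array([[uv]],float),K,np.array([k1,0,0,0,0.]))[0,0]
    v=R.T@np.array([d[0],d[1],1]); return -R.T@t, v/np.linalg.norm(v)
def onz(c,uv,z):
    o,v=ray(c,uv); return o+v*(z-o[2])/v[2]
def tri(c1,a,c2,b):
    o1,v1=ray(c1,a);o2,v2=ray(c2,b)
    s=np.linalg.lstsq(np.c_[v1,-v2],o2-o1,rcond=None)[0]
    p,q=o1+v1*s[0],o2+v2*s[1]; return (p+q)/2,np.linalg.norm(p-q)
def proj(c,X):
    K,k1,R,t=c; return cv2.projectPoints(np.array([X],float),cv2.Rodrigues(R)[0],t,K,np.array([k1,0,0,0,0.]))[0][0,0]
E
python3 - <<'E'
from h import *
o=bot.get_obs(); print({k:np.round(v,3) for k,v in o.items()})
np.set_printoptions(precision=3,suppress=True)
C={}
for n in ['scene','top']:
    im=bot.read_camera(n); cv2.imwrite(f'pics/{n}0.png',im)
    C[n]=cam(n); print(n,'cam at',-C[n][2].T@C[n][3])
names=['fixture','next_blank','post_a','post_b','latch_knob','spanner','tray','tray_bay','case','ratchet','glue','spray','tape','pull1','bore_point']
for t in names:
    for n in ['scene','top']:
        r=bot.place_of(n,t)[:4]
        print(t,n,[(np.round(x['xy']).astype(int).tolist(),round(x['score'],2)) for x in r])
E
```

```text
{'t': np.float64(0.0), 'q': array([ 1.141,  0.478,  0.022,  1.556, -0.012,  1.109, -0.083]), 'joint_vel': array([-0.001,  0.001,  0.001, -0.002, -0.001,  0.001, -0.   ]), 'joint_torque': array([ 1.0000e-03, -5.9645e+01,  1.6080e+00, -2.8120e+01,  1.2000e-02,
        9.0000e-03,  0.0000e+00]), 'eef_pos': array([ 0.213, -0.64 ,  0.23 ]), 'tool_rot': array([ 0.113, -0.113,  0.699, -0.697]), 'contact_force': array([ 0.173, -0.332, -0.427]), 'torque': array([ 0.023,  0.021, -0.035]), 'gripper_width': np.float64(0.999)}
scene cam at [1.491 0.421 0.929]
top cam at [0.433 0.019 1.165]
fixture scene [([298, 323], 0.96)]
fixture top [([322, 198], 0.72)]
next_blank scene [([330, 300], 0.79), ([184, 252], 0.66)]
next_blank top [([286, 197], 0.59)]
post_a scene [([258, 287], 0.79), ([338, 266], 0.62)]
post_a top [([294, 217], 0.68), ([349, 157], 0.65)]
post_b scene [([258, 287], 0.79), ([338, 266], 0.62)]
post_b top [([294, 217], 0.68), ([349, 157], 0.65)]
latch_knob scene [([243, 249], 0.84)]
latch_knob top [([396, 217], 0.9), ([323, 160], 0.61)]
spanner scene [([488, 254], 0.72), ([313, 316], 0
[... 287 characters left out ...]
4, 249], 0.61)]
case top [([469, 244], 0.69), ([349, 156], 0.46), ([288, 196], 0.36), ([293, 220], 0.27)]
ratchet scene [([506, 332], 0.81)]
ratchet top [([142, 249], 0.89), ([320, 198], 0.58), ([474, 226], 0.22)]
glue scene [([390, 396], 0.88)]
glue top [([216, 150], 0.81)]
spray scene []
spray top [([419, 150], 0.89), ([472, 245], 0.55)]
tape scene [([257, 234], 0.8)]
tape top [([411, 301], 0.95)]
pull1 scene [([424, 273], 0.59), ([257, 231], 0.56), ([176, 248], 0.55), ([296, 318], 0.33)]
pull1 top [([471, 225], 0.69), ([232, 299], 0.54), ([471, 242], 0.17)]
bore_point scene [([492, 332], 0.74), ([282, 318], 0.71), ([335, 263], 0.68), ([174, 246], 0.33)]
bore_point top [([319, 160], 0.58)]
```

View pics/scene0.png

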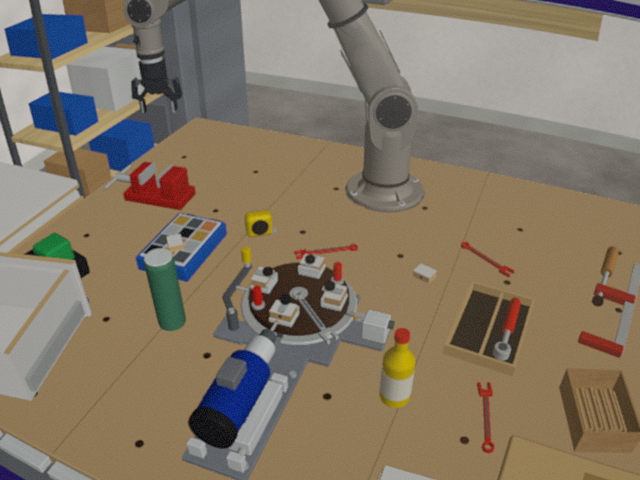

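View pics/top0.png

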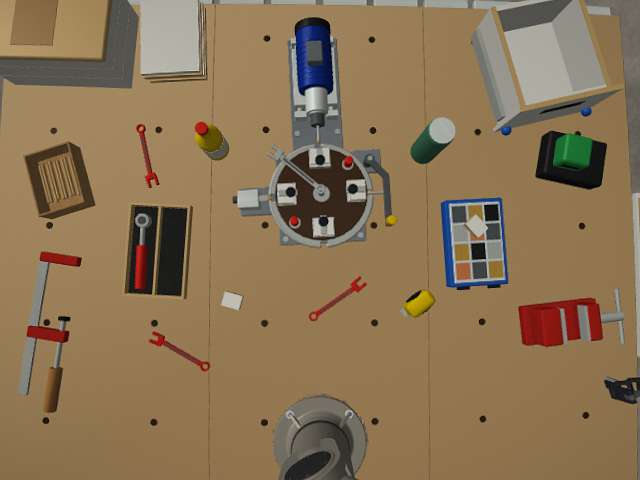

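The scene picture shows the fixture centre at about (299,295), the grey spanner from (301,297) to (327,337), and the tray at (490,330). In the top picture the spanner runs from (321,194) to its jaw at (275,152). The post tops are at (294,221) and (348,161), the knob is at (391,219), and the empty bay is at about (174,251), the right-hand half. The red spanners are look-alikes. I'll triangulate next.

```bash
python3 - <<'E'
from h import *
np.set_printoptions(precision=4,suppress=True)
S,T=cam('scene'),cam('top')
def p(n,a,b): 
    X,e=tri(S,a,T,b); print(n,X,'err',round(e,4))
    return X
A={}
s={r:None for r in()}
bot.read_camera('scene');bot.read_camera('top')
ps=[x['xy'] for x in bot.place_of('scene','post_a')];pt=[x['xy'] for x in bot.place_of('top','post_a')]
for a in ps[:2]:
  for b in pt[:2]: p('post',a,b)
def two(n,i=0,j=0): return p(n,bot.place_of('scene',n)[i]['xy'],bot.place_of('top',n)[j]['xy'])
two('latch_knob'); two('tray_bay'); two('tray'); two('next_blank'); two('fixture')
two('spanner',1,1)
# spanner mask
for n,c in (('top',T),('scene',S)):
    im=cv2.imread(f'pics/{n}0.png')
    for m in bot.cut_out(n,'spanner'):
        e=m['extent']; print(n,np.round(e),round(m['score'],2),m['pixels'].sum())
        cx,cy=(e[0]+e[2])/2,(e[1]+e[3])/2
        if (n=='top' and abs(cx-298)<15 and abs(cy-172)<20) or (n=='scene' and abs(cx-313)<12 and abs(cy-316)<15):
            ys,xs=np.nonzero(m['pixels']); P=np.array([onz(c,(x,y),.088)[:2] for x,y in zip(xs,ys)])
            mu=P.mean(0); w=np.linalg.svd(P-mu,full_matrices=False)[2][0]; w=w*np.sign(w[0]); s=(P-mu)@w
            print('  mask mean',mu,'dir',w,'ends',mu+w*s.min(),mu+w*s.max(),'len',np.ptp(s),'mid',mu+w*(s.min()+s.max())/2)
for m in bot.cut_out('top','tray')[:1]:
    ys,xs=np.nonzero(m['pixels']);P=np.array([onz(T,(x,y),.02)[:2] for x,y in zip(xs,ys)],np.float32); print('tray rect',cv2.minAreaRect(P))
im=cv2.imread('pics/top0.png')[125:275,110:420]; im=cv2.resize(im[:, :],None,fx=2.58,fy=2.58,interpolation=3);cv2.imwrite('pics/topc.png',im)
E
```

```text
post [0.5492 0.0582 0.1304] err 0.0029
post [0.6485 0.0162 0.2083] err 0.1493
post [ 0.5998 -0.0169  0.0844] err 0.1814
post [ 0.6901 -0.0647  0.1315] err 0.0057
latch_knob [ 0.5493 -0.173   0.1148] err 0.0113
tray_bay [0.4814 0.3663 0.0242] err 0.0017
tray [ 0.4832  0.4142 -0.0051] err 0.0024
next_blank [0.6126 0.077  0.0737] err 0.0039
fixture [ 0.6272 -0.0048  0.0055] err 0.0067
spanner [0.3957 0.1619 0.0301] err 0.4839
top [152. 335. 208. 370.] 0.94 384
top [268. 146. 326. 196.] 0.86 298
  mask mean [0.6805 0.067 ] dir [0.6335 0.7737] ends [ 0.6201 -0.0067] [0.7237 0.1198] len 0.16360304780127977 mid [0.6719 0.0566]
top [136. 121. 161. 186.] 0.74 406
top [310. 278. 365. 319.] 0.7 314
scene [477. 381. 495. 451.] 0.91 512
scene [293. 241. 359. 255.] 0.81 390
scene [221. 245. 250. 320.] 0.71 684
scene [292. 287. 336. 346.] 0.68 467
  mask mean [0.6811 0.0598] dir [0.6324 0.7747] ends [ 0.6222 -0.0124] [0.7314 0.1214] len 0.17266696059352205 mid [0.6768 0.0545]
scene [461. 239. 515. 278.] 0.55 291
tray rect ((0.483167439699173, 0.4103805720806122), (0.16373682022094727, 0.2371339648962021), 86.61054229736328)
```

View pics/topc.png

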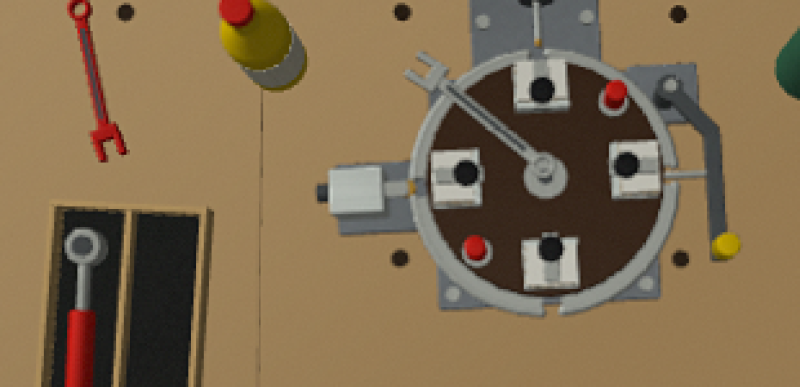

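```bash
cat > go.py <<'E'
# usage: go.py x y z jawyaw_deg  -> row in tool axes from present measured pose
import sys; from h import *
o=bot.get_obs(); R=R_tool(o)
x,y,z,a=map(float,sys.argv[1:5]); a=np.radians(a)
zt=np.array([np.cos(a),np.sin(a),0]); yt=np.array([0,0,-1.]); Rt=np.c_[np.cross(yt,zt),yt,zt]
if len(sys.argv)<6 and zt@R[:,2]<0: zt=-zt; Rt=np.c_[np.cross(yt,zt),yt,zt]
print('jaw yaw now',np.degrees(np.arctan2(R[1,2],R[0,2])).round(1),'tcp',np.round(o['eef_pos'],4),'t',round(o['t'],2),'q7',round(o['q'][6],2))
print('linear',np.round(R.T@(np.array([x,y,z])-o['eef_pos']),4).tolist(),'dr',np.round(np.degrees(Rn.from_matrix(R.T@Rt).as_rotvec()),1).tolist())
E
python3 go.py .675 .056 .32 140.7; python3 - <<'E'
from h import *
np.set_printoptions(precision=4,suppress=True)
o=bot.get_obs(); print(R_tool(o)); print(np.array(bot.camera_params('wrist')['hand_eye'])); print(bot.camera_params('wrist')['K'])
T=cam('top');S=cam('scene')
print('knob top',onz(T,(391,219),.108)); print('knob scene',onz(S,(247,249),.108))
for uv in [(174,251)]: print('bay',onz(T,uv,.006))
print('spray',onz(T,(440,130),.19),'glue',onz(T,(201,128),.18))
E
```

```text
jaw yaw now -71.6 tcp [ 0.2135 -0.6403  0.2313] t 2.55 q7 -0.08
linear [-0.658, -0.0887, -0.5146] dr [0.0, -32.3, -0.0]
[[-0.9487  0.      0.3163]
 [-0.3163  0.     -0.9487]
 [-0.     -1.     -0.    ]]
[[-0.0005  0.9496  0.3135 -0.0809]
 [ 0.0004 -0.3135  0.9496 -0.1431]
 [ 1.      0.0006 -0.0003 -0.0006]
 [ 0.      0.      0.      1.    ]]
[[355.6324   0.     327.8756]
 [  0.     355.6324 231.7079]
 [  0.       0.       1.    ]]
knob top [ 0.5526 -0.1655  0.108 ]
knob scene [ 0.5522 -0.1666  0.108 ]
bay [0.4817 0.3716 0.006 ]
spray [ 0.7419 -0.263   0.19  ] glue [0.7459 0.2651 0.18  ]
```

```bash
python3 -m crank '[{"linear":[-0.33,-0.09,-0.257],"dr":[0,-32.3,0],"hand":0.2},{"linear":[-0.33,-0.09,-0.257],"dr":[0,-32.3,0],"hand":0.2},{"linear":[-0.33,-0.09,-0.257],"dr":[0,-32.3,0],"hand":0.2},{"linear":[-0.33,-0.09,-0.257],"dr":[0,-32.3,0],"hand":0.2},{"linear":[-0.33,-0.09,-0.257],"dr":[0,-32.3,0],"hand":0.2},{"linear":[-0.33,-0.09,-0.257],"dr":[0,-32.3,0],"hand":0.2},{"linear":[-0.33,-0.09,-0.257],"dr":[0,-32.3,0],"hand":0.2},{"linear":[-0.33,-0.09,-0.257],"dr":[0,-32.3,0],"hand":0.2},{"linear":[-0.33,-0.09,-0.257],"dr":[0,-32.3,0],"hand":0.2},{"linear":[-0.33,-0.09,-0.257],"dr":[0,-32.3,0],"hand":0.2}]'; python3 go.py .66 .04 .26 140.7
```

```text
t: 3.38
eef_pos: [0.4399, -0.2995, 0.3197]
tool_rot: [-0.303, 0.303, -0.639, 0.639]
contact_force: [0.6, -1.2, -0.8]
gripper_width: 0.604
jaw yaw now -39.3 tcp [ 0.4399 -0.2995  0.3197] t 3.38 q7 -0.26
linear [-0.4022, 0.0596, -0.0446] dr [-0.0, 0.0, 0.0]
```

```bash
python3 -m crank '[{"linear":[-0.4,0.06,-0.045],"dr":[0,0,0],"hand":0},{"linear":[-0.4,0.06,-0.045],"dr":[0,0,0],"hand":0},{"linear":[-0.4,0.06,-0.045],"dr":[0,0,0],"hand":0},{"linear":[-0.4,0.06,-0.045],"dr":[0,0,0],"hand":0},{"linear":[-0.4,0.06,-0.045],"dr":[0,0,0],"hand":0},{"linear":[-0.4,0.06,-0.045],"dr":[0,0,0],"hand":0},{"linear":[-0.4,0.06,-0.045],"dr":[0,0,0],"hand":0},{"linear":[-0.4,0.06,-0.045],"dr":[0,0,0],"hand":0},{"linear":[-0.4,0.06,-0.045],"dr":[0,0,0],"hand":0},{"linear":[-0.4,0.06,-0.045],"dr":[0,0,0],"hand":0}]'; python3 -m crank '[{"linear":[0,0,0],"dr":[0,0,0],"hand":0},{"linear":[0,0,0],"dr":[0,0,0],"hand":0},{"linear":[0,0,0],"dr":[0,0,0],"hand":0}]'; python3 - <<'E'
from h import *
np.set_printoptions(precision=4,suppress=True)
o=bot.get_obs(); im=bot.read_camera('wrist'); cv2.imwrite('pics/w1.png',im); W=cam('wrist',o)
print('vel',np.abs(o['joint_vel']).max())
for t,z in [('spanner',.08),('post_a',.13),('latch_knob',.108),('next_blank',.08)]:
    for x in bot.place_of('wrist',t)[:4]: print(t,np.round(x['xy']),round(x['score'],2),onz(W,x['xy'],z))
for m in bot.cut_out('wrist','spanner'):
    ys,xs=np.nonzero(m['pixels']); P=np.array([onz(W,(x,y),.088)[:2] for x,y in zip(xs,ys)])
    mu=P.mean(0); w=np.linalg.svd(P-mu,full_matrices=False)[2][0]; w=w*np.sign(w[0]); s=(P-mu)@w
    print(m['extent'],m['score'],'mean',mu,'yaw',np.degrees(np.arctan2(w[1],w[0])),'ends',mu+w*s.min(),mu+w*s.max(),'len',np.ptp(s),'mid',mu+w*(s.min()+s.max())/2)
E
```

```text
t: 4.22
eef_pos: [0.6585, 0.0406, 0.2584]
tool_rot: [0.304, -0.303, 0.639, -0.638]
contact_force: [0.4, -0.3, -0.8]
gripper_width: 0.5
t: 4.47
eef_pos: [0.6574, 0.036, 0.2587]
tool_rot: [-0.302, 0.303, -0.639, 0.639]
contact_force: [0.6, -1.0, -0.1]
gripper_width: 0.501
vel 0.023419010794079768
spanner [330. 179.] 0.75 [0.6743 0.0544 0.08  ]
post_a [210. 278.] 0.91 [0.5494 0.0608 0.13  ]
post_a [440. 287.] 0.75 [ 0.6936 -0.0685  0.13  ]
latch_knob [374. 424.] 0.6 [ 0.5505 -0.1717  0.108 ]
next_blank [260. 204.] 0.84 [0.61   0.0778 0.08  ]
next_blank [460. 280.] 0.44 [ 0.7104 -0.1056  0.08  ]
[126.2, 351.4, 147.9, 368.0] 0.72 mean [0.4009 0.0372] yaw 2.3490408126167344 ends [0.3883 0.0367] [0.4124 0.0377] len 0.024167136337115223 mid [0.4004 0.0372]
[501.6, 304.2, 640.0, 464.2] 0.37 mean [ 0.7454 -0.2749] yaw -84.41645303994581 ends [ 0.7347 -0.1651] [ 0.76   -0.4238] len 0.25996811155873434 mid [ 0.7473 -0.2945]
[360.8, 268.8, 474.8, 414.7] 0.24 mean [ 0.6424 -0.1316] yaw 18.42938617714488 ends [ 0.5387 -0.1661] [ 0.7243 -0.1043] len 0.1956472658813292 mid [ 0.6315 -0.1352]
```

View pics/w1.png

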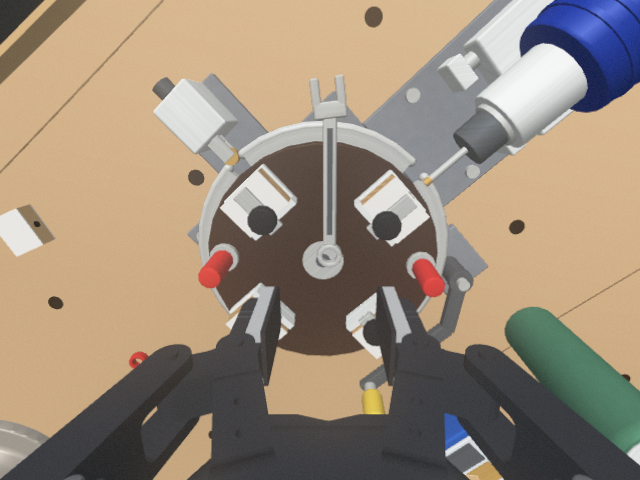

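The wrist picture shows the spanner upright in the frame: ring at (328,255), jaw at (327,95), shaft centre at about (330,180). The posts are at (212,275) and (432,280).

```bash
python3 - <<'E'
from h import *
np.set_printoptions(precision=4,suppress=True)
o=bot.get_obs(); W=cam('wrist',o); T=cam('top');S=cam('scene')
a,b=onz(W,(330.5,125),.088),onz(W,(329,235),.088); d=b-a; print(a,b,np.degrees(np.arctan2(-d[1],-d[0])))
print(tri(W,(330,179),T,(297,170)),tri(W,(330,179),S,(313,316)))
print('jaw tip/ring',onz(W,(327,77),.088),onz(W,(328,264),.088))
E
python3 go.py .676 .056 .083 140.5
```

```text
[0.7049 0.0904 0.088 ] [0.6417 0.0151 0.088 ] 49.98422790897036
(array([0.6744, 0.0553, 0.0816]), np.float64(0.0022424479577042434)) (array([0.6747, 0.055 , 0.0814]), np.float64(0.0014760703332392015))
jaw tip/ring [0.7262 0.121  0.088 ] [ 0.6224 -0.007   0.088 ]
jaw yaw now -39.4 tcp [0.6574 0.0356 0.2594] t 4.77 q7 -1.0
linear [-0.0275, 0.1764, 0.0013] dr [-0.0, 0.1, 0.0]
```

```bash
python3 -m crank '[{"linear":[-0.0275,0.04,0.001],"dr":[0,0,0],"hand":0},{"linear":[-0.0275,0.08,0.001],"dr":[0,0,0],"hand":0},{"linear":[-0.0275,0.11,0.001],"dr":[0,0,0],"hand":0},{"linear":[-0.0275,0.14,0.001],"dr":[0,0,0],"hand":0},{"linear":[-0.0275,0.16,0.001],"dr":[0,0,0],"hand":0},{"linear":[-0.0275,0.166,0.001],"dr":[0,0,0],"hand":0},{"linear":[-0.0275,0.166,0.001],"dr":[0,0,0],"hand":0},{"linear":[-0.0275,0.166,0.001],"dr":[0,0,0],"hand":0}]' 40; python3 go.py .6755 .056 .083 140
```

```text
t: 5.43
eef_pos: [0.6765, 0.0574, 0.0942]
tool_rot: [-0.303, 0.302, -0.639, 0.639]
contact_force: [1.0, 0.2, -0.6]
gripper_width: 0.499
jaw yaw now -39.3 tcp [0.6765 0.0574 0.0942] t 5.43 q7 -1.1
linear [0.0018, 0.0112, 0.0001] dr [-0.1, 0.7, -0.1]
```

```bash
python3 -m crank '[{"linear":[0.001,0.006,0],"dr":[0,0,0],"hand":-0.2},{"linear":[0.001,0.011,0],"dr":[0,0,0],"hand":-0.5},{"linear":[0.001,0.011,0],"dr":[0,0,0],"hand":-1},{"linear":[0.001,0.011,0],"dr":[0,0,0],"hand":-1},{"linear":[0.001,0.011,0],"dr":[0,0,0],"hand":-1},{"linear":[0.001,0.011,0],"dr":[0,0,0],"hand":-1},{"linear":[0.001,0.011,0],"dr":[0,0,0],"hand":-1},{"linear":[0.001,0.011,0],"dr":[0,0,0],"hand":-1}]' 40; python3 go.py .6755 .056 .083 140
```

```text
t: 6.1
eef_pos: [0.6751, 0.0567, 0.0822]
tool_rot: [-0.303, 0.303, -0.639, 0.639]
contact_force: [-0.4, 0.3, 0.9]
gripper_width: 0.123
jaw yaw now -39.3 tcp [0.6751 0.0567 0.0822] t 6.1 q7 -1.1
linear [0.0003, -0.0008, 0.0007] dr [-0.0, 0.7, 0.0]
```

```bash
python3 -m crank '[{"linear":[0,-0.03,0],"dr":[0,0,0],"hand":-1},{"linear":[0,-0.07,0],"dr":[0,0,0],"hand":-1},{"linear":[0,-0.11,0],"dr":[0,0,0],"hand":-1},{"linear":[0,-0.14,0],"dr":[0,0,0],"hand":-1},{"linear":[0,-0.14,0],"dr":[0,0,0],"hand":-1}]' 40; python3 go.py .482 .372 .2 -92.7
```

```text
t: 6.52
eef_pos: [0.6789, 0.058, 0.2301]
tool_rot: [-0.307, 0.299, -0.638, 0.64]
contact_force: [0.3, 0.5, -0.3]
gripper_width: 0.119
jaw yaw now -39.3 tcp [0.6789 0.058  0.2301] t 6.52 q7 -1.05
linear [-0.1182, 0.0284, -0.3514] dr [-0.2, 53.4, -0.7]
```

```bash
python3 -m crank '[{"linear":[-0.013,0,-0.038],"dr":[0,6,0],"hand":-1},{"linear":[-0.026,0,-0.076],"dr":[0,12,0],"hand":-1},{"linear":[-0.039,0.0,-0.114],"dr":[0,18,0],"hand":-1},{"linear":[-0.052,0.0,-0.152],"dr":[0,24,0],"hand":-1},{"linear":[-0.065,0.005,-0.19],"dr":[0,30,0],"hand":-1},{"linear":[-0.078,0.01,-0.228],"dr":[0,36,0],"hand":-1},{"linear":[-0.091,0.015,-0.266],"dr":[0,42,0],"hand":-1},{"linear":[-0.104,0.02,-0.304],"dr":[0,48,0],"hand":-1},{"linear":[-0.115,0.025,-0.34],"dr":[0,53,0],"hand":-1},{"linear":[-0.118,0.028,-0.351],"dr":[0,53.4,0],"hand":-1}]' 40
python3 -m crank '[{"linear":[0,0,0],"dr":[0,0,0],"hand":-1},{"linear":[0,0,0],"dr":[0,0,0],"hand":-1},{"linear":[0,0,0],"dr":[0,0,0],"hand":-1}]'; python3 - <<'E'
from h import *
np.set_printoptions(precision=4,suppress=True)
o=bot.get_obs(); im=bot.read_camera('wrist'); cv2.imwrite('pics/w2.png',im); W=cam('wrist',o)
for t,z in [('tray_bay',.006),('tray',0),('spanner',.2)]:
    for x in bot.place_of('wrist',t)[:3]: print(t,np.round(x['xy']),round(x['score'],2),onz(W,x['xy'],z))
E
python3 go.py .482 .372 .1 -92.7
```

```text
t: 7.35
eef_pos: [0.4722, 0.3769, 0.1933]
tool_rot: [-0.016, 0.014, 0.708, -0.706]
contact_force: [-0.3, 0.4, -1.3]
gripper_width: 0.119
t: 7.6
eef_pos: [0.4789, 0.3689, 0.1936]
tool_rot: [0.017, -0.017, -0.707, 0.707]
contact_force: [0.8, -1.0, -1.5]
gripper_width: 0.127
tray_bay [322. 198.] 0.63 [0.484 0.375 0.006]
tray [287. 202.] 0.62 [0.4811 0.4093 0.    ]
spanner [328. 301.] 0.82 [0.4828 0.3695 0.2   ]
spanner [347. 408.] 0.57 [0.4247 0.3631 0.2   ]
jaw yaw now -92.8 tcp [0.4791 0.3689 0.194 ] t 7.8 q7 -2.53
linear [-0.0027, 0.094, -0.0033] dr [-0.0, -0.1, -0.0]
```

View pics/w2.png

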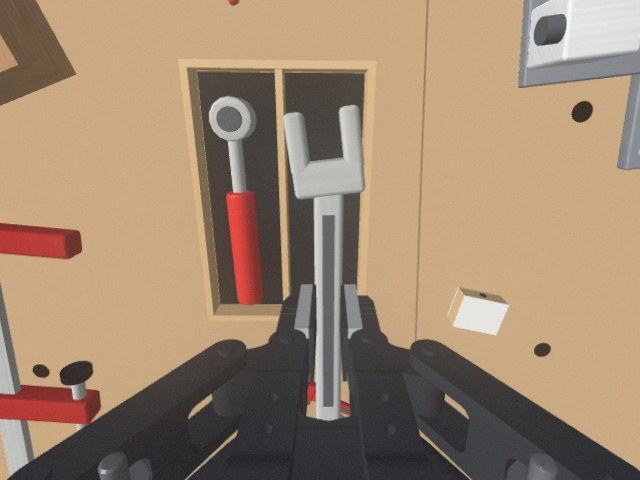

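The picture shows the held spanner aligned with the empty bay. The bay spans columns 285–365 and its centre is at about (325,195). I'll lower it now.

```bash
python3 -m crank '[{"linear":[-0.003,0.03,-0.004],"dr":[0,0,0],"hand":-1},{"linear":[-0.003,0.06,-0.004],"dr":[0,0,0],"hand":-1},{"linear":[-0.003,0.09,-0.004],"dr":[0,0,0],"hand":-1},{"linear":[-0.003,0.12,-0.004],"dr":[0,0,0],"hand":-1},{"linear":[-0.003,0.14,-0.004],"dr":[0,0,0],"hand":-1},{"linear":[-0.003,0.155,-0.004],"dr":[0,0,0],"hand":-1},{"linear":[-0.003,0.165,-0.004],"dr":[0,0,0],"hand":-1},{"linear":[-0.003,0.165,-0.004],"dr":[0,0,0],"hand":-1},{"linear":[-0.003,0.165,-0.004],"dr":[0,0,0],"hand":-1}]' 40; python3 go.py .482 .373 .009 -92.7
```

```text
t: 8.55
eef_pos: [0.4816, 0.3739, 0.0291]
tool_rot: [0.017, -0.017, -0.707, 0.707]
contact_force: [1.1, 0.4, -0.2]
gripper_width: 0.12
jaw yaw now -92.7 tcp [0.4816 0.3739 0.0291] t 8.55 q7 -2.61
linear [-0.0004, 0.0201, 0.0009] dr [-0.0, -0.0, -0.0]
```

```bash
python3 -m crank '[{"linear":[0,0.005,0],"dr":[0,0,0],"hand":-1},{"linear":[0,0.01,0],"dr":[0,0,0],"hand":-1},{"linear":[0,0.015,0],"dr":[0,0,0],"hand":-1},{"linear":[0,0.02,0],"dr":[0,0,0],"hand":-1},{"linear":[0,0.02,0],"dr":[0,0,0],"hand":-1},{"linear":[0,0.02,0],"dr":[0,0,0],"hand":-1}]' 40; python3 go.py .482 .373 .009 -92.7
```

```text
t: 9.05
eef_pos: [0.4815, 0.3743, 0.009]
tool_rot: [-0.016, 0.017, 0.707, -0.707]
contact_force: [1.6, -0.4, -0.1]
gripper_width: 0.121
jaw yaw now -92.7 tcp [0.4815 0.3743 0.009 ] t 9.05 q7 -2.62
linear [-0.0006, -0.0, 0.0013] dr [0.0, 0.0, -0.0]
```

```bash
python3 -m crank '[{"linear":[0,0,0],"dr":[0,0,0],"hand":-0.6},{"linear":[0,0,0],"dr":[0,0,0],"hand":-0.5},{"linear":[0,0,0],"dr":[0,0,0],"hand":-0.45},{"linear":[0,0,0],"dr":[0,0,0],"hand":-0.45},{"linear":[0,-0.02,0],"dr":[0,0,0],"hand":-0.45},{"linear":[0,-0.05,0],"dr":[0,0,0],"hand":-0.45},{"linear":[0,-0.09,0],"dr":[0,0,0],"hand":-0.45},{"linear":[0,-0.13,0],"dr":[0,0,0],"hand":-0.45},{"linear":[0,-0.17,0],"dr":[0,0,0],"hand":-0.45},{"linear":[0,-0.17,0],"dr":[0,0,0],"hand":-0.45}]' 40; python3 - <<'E'
from h import *
np.set_printoptions(precision=4,suppress=True)
o=bot.get_obs(); im=bot.read_camera('wrist'); cv2.imwrite('pics/w3.png',cv2.resize(im,(400,300))); W=cam('wrist',o)
for t,z in [('spanner',.006),('tray_bay',.006)]:
    for x in bot.place_of('wrist',t)[:3]: print(t,np.round(x['xy']),round(x['score'],2),onz(W,x['xy'],z))
c=np.array([.6197,-.0033]); c=np.array([.6197,-.0038]); 
for y in (4,5):
    r=np.radians(y); R=np.array([[np.cos(r),-np.sin(r)],[np.sin(r),np.cos(r)]]); p=c+R@[.085,-.125]; d=np.array([.5524,-.166])-p
    print('pivot',p,'knob dist',np.linalg.norm(d),'ang',np.degrees(np.arctan2(d[1],d[0])))
E
python3 go.py .552 -.166 .25 -92.7
```

```text
t: 9.88
eef_pos: [0.4845, 0.3777, 0.1877]
tool_rot: [-0.013, 0.02, 0.71, -0.704]
contact_force: [0.7, 1.5, -0.5]
gripper_width: 0.275
spanner [359. 418.] 0.9 [0.234  0.3565 0.006 ]
spanner [335. 212.] 0.79 [0.4787 0.3736 0.006 ]
tray_bay [336. 207.] 0.68 [0.4843 0.3727 0.006 ]
pivot [ 0.7132 -0.1226] knob dist 0.16657477521747469 ang -164.88563703241752
pivot [ 0.7153 -0.1209] knob dist 0.16899564004879133 ang -164.52751838622052
jaw yaw now -92.7 tcp [0.4812 0.374  0.1792] t 10.03 q7 -2.54
linear [-0.0959, -0.0709, 0.5361] dr [0.0, 0.0, -0.0]
```

View pics/w3.png

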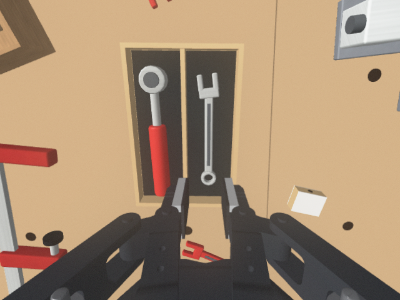

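The spanner lies centred in the bay: its shaft is at about (208,130) in the reduced picture, straight along the bay. Next is the latch knob.

```bash
python3 go.py .552 -.166 .2 -72; python3 -m crank '[{"linear":[-0.09,-0.02,0.536],"dr":[0,-20.7,0],"hand":0},{"linear":[-0.09,-0.02,0.536],"dr":[0,-20.7,0],"hand":0},{"linear":[-0.09,-0.02,0.536],"dr":[0,-20.7,0],"hand":0},{"linear":[-0.09,-0.02,0.536],"dr":[0,-20.7,0],"hand":0},{"linear":[-0.09,-0.02,0.536],"dr":[0,-20.7,0],"hand":0},{"linear":[-0.09,-0.02,0.536],"dr":[0,-20.7,0],"hand":0},{"linear":[-0.09,-0.02,0.536],"dr":[0,-20.7,0],"hand":0},{"linear":[-0.09,-0.02,0.536],"dr":[0,-20.7,0],"hand":0},{"linear":[-0.09,-0.02,0.536],"dr":[0,-20.7,0],"hand":0},{"linear":[-0.09,-0.02,0.536],"dr":[0,-20.7,0],"hand":0}]' 30;python3 go.py .552 -.166 .2 -72
```

```text
jaw yaw now -92.7 tcp [0.4812 0.374  0.1792] t 10.03 q7 -2.54
linear [-0.0959, -0.0209, 0.5361] dr [0.0, -20.7, -0.0]
t: 10.87
eef_pos: [0.5295, -0.0413, 0.1925]
tool_rot: [0.11, -0.112, 0.699, -0.698]
contact_force: [1.0, 0.2, -0.6]
gripper_width: 0.502
jaw yaw now -72.0 tcp [ 0.5295 -0.0413  0.1925] t 10.87 q7 -1.4
linear [0.0173, -0.0076, 0.1255] dr [0.1, 0.0, 0.2]
```

```bash
python3 -m crank '[{"linear":[0.007,-0.007,0.04],"dr":[0,0,0],"hand":0},{"linear":[0.014,-0.007,0.08],"dr":[0,0,0],"hand":0},{"linear":[0.017,-0.007,0.12],"dr":[0,0,0],"hand":0},{"linear":[0.017,-0.007,0.122],"dr":[0,0,0],"hand":0},{"linear":[0.017,-0.007,0.122],"dr":[0,0,0],"hand":0},{"linear":[0.017,-0.007,0.122],"dr":[0,0,0],"hand":0}]'; python3 - <<'E'
from h import *
np.set_printoptions(precision=4,suppress=True)
o=bot.get_obs(); im=bot.read_camera('wrist'); cv2.imwrite('pics/w4.png',im); W=cam('wrist',o); T=cam('top')
for x in bot.place_of('wrist','latch_knob')[:3]: print(np.round(x['xy']),round(x['score'],2),onz(W,x['xy'],.108), tri(W,x['xy'],T,(391,219)))
E
python3 go.py .552 -.166 .088 -72
```

```text
t: 11.37
eef_pos: [0.5516, -0.1597, 0.1994]
tool_rot: [0.11, -0.112, 0.699, -0.698]
contact_force: [-1.7, 0.9, 0.5]
gripper_width: 0.501
[344. 244.] 0.69 [ 0.5493 -0.1711  0.108 ] (array([ 0.5518, -0.1672,  0.1146]), np.float64(0.0056429671179202365))
[561. 298.] 0.53 [ 0.5591 -0.3358  0.108 ] (array([ 0.5731, -0.1606,  0.2764]), np.float64(0.09149562115314934))
jaw yaw now -71.8 tcp [ 0.552  -0.1583  0.2003] t 11.47 q7 -1.18
linear [0.0023, 0.1122, 0.0075] dr [0.1, 0.2, 0.1]
```

View pics/w4.png

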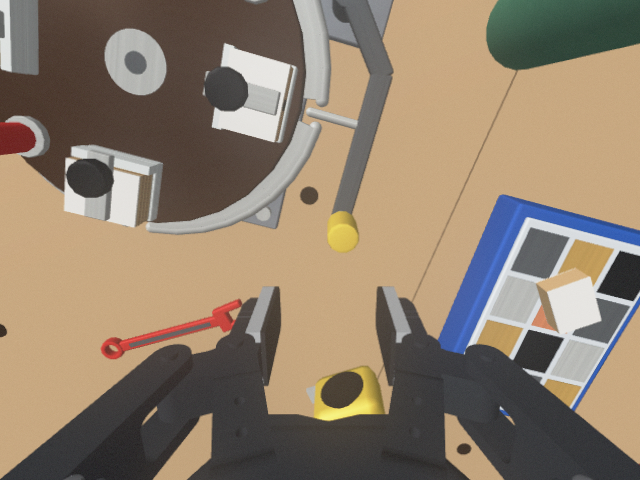

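The picture shows the yellow knob's top at (343,237), the lever running up to the tooth at (350,120), and clear space either side for the fingers.

```bash
python3 -m crank '[{"linear":[0.002,0.03,0.01],"dr":[0,0,0],"hand":0},{"linear":[0.002,0.06,0.01],"dr":[0,0,0],"hand":0},{"linear":[0.002,0.09,0.01],"dr":[0,0,0],"hand":0},{"linear":[0.002,0.11,0.01],"dr":[0,0,0],"hand":0},{"linear":[0.002,0.114,0.01],"dr":[0,0,0],"hand":0},{"linear":[0.002,0.114,0.01],"dr":[0,0,0],"hand":-0.3},{"linear":[0.002,0.114,0.01],"dr":[0,0,0],"hand":-1},{"linear":[0.002,0.114,0.01],"dr":[0,0,0],"hand":-1},{"linear":[0.002,0.114,0.01],"dr":[0,0,0],"hand":-1},{"linear":[0.002,0.114,0.01],"dr":[0,0,0],"hand":-1}]' 20; python3 go.py .575 -.2125 .086 -60
```

```text
t: 12.3
eef_pos: [0.5543, -0.1699, 0.0879]
tool_rot: [0.112, -0.111, 0.698, -0.698]
contact_force: [1.0, 1.9, -6.5]
gripper_width: 0.258
jaw yaw now -71.9 tcp [ 0.5543 -0.1699  0.0879] t 12.3 q7 -1.2
linear [-0.0065, 0.0019, 0.0469] dr [-0.0, -11.9, -0.1]
```

```bash
python3 -m crank '[{"linear":[0,0,0.009],"dr":[0,-3,0],"hand":-1},{"linear":[-0.001,0,0.017],"dr":[0,-6,0],"hand":-1},{"linear":[-0.0015,0,0.026],"dr":[0,-9,0],"hand":-1},{"linear":[-0.003,0,0.034],"dr":[0,-12,0],"hand":-1},{"linear":[-0.005,0,0.043],"dr":[0,-15,0],"hand":-1},{"linear":[-0.0067,0,0.051],"dr":[0,-17.8,0],"hand":-1},{"linear":[-0.0067,0,0.051],"dr":[0,-17.8,0],"hand":-1},{"linear":[-0.0067,0,0.051],"dr":[0,-17.8,0],"hand":-1},{"linear":[-0.0067,0,0.051],"dr":[0,-17.8,0],"hand":-1}]' 20; python3 go.py .575 -.2125 .2 -60
```

```text
t: 13.05
eef_pos: [0.5767, -0.2168, 0.0879]
tool_rot: [-0.218, 0.217, -0.673, 0.673]
contact_force: [2.5, 1.5, -4.1]
gripper_width: 0.26
jaw yaw now -54.2 tcp [ 0.5767 -0.2168  0.0879] t 13.05 q7 -0.86
linear [-0.0013, -0.1121, -0.0043] dr [-0.1, 5.8, -0.1]
```

```bash
python3 -m crank '[{"linear":[0,0,0],"dr":[0,0,0],"hand":-0.2},{"linear":[0,0,0],"dr":[0,0,0],"hand":0},{"linear":[0,0,0],"dr":[0,0,0],"hand":0},{"linear":[0,-0.04,0],"dr":[0,0,0],"hand":0},{"linear":[0,-0.08,0],"dr":[0,0,0],"hand":0},{"linear":[0,-0.12,0],"dr":[0,0,0],"hand":0},{"linear":[0,-0.12,0],"dr":[0,0,0],"hand":0},{"linear":[0,-0.12,0],"dr":[0,0,0],"hand":0}]' 20; python3 - <<'E'
from h import *
np.set_printoptions(precision=4,suppress=True)
o=bot.get_obs(); bot.read_camera('wrist'); W=cam('wrist',o)
for x in bot.place_of('wrist','latch_knob')[:2]: print(np.round(x['xy']),round(x['score'],2),onz(W,x['xy'],.108))
bot.read_camera('top');
for x in bot.place_of('top','latch_knob')[:2]: print(np.round(x['xy']),round(x['score'],2),onz(cam('top'),x['xy'],.108))
E
python3 go.py .549 .059 .2 48 1
```

```text
t: 13.72
eef_pos: [0.5775, -0.2176, 0.2107]
tool_rot: [-0.219, 0.216, -0.671, 0.674]
contact_force: [0.3, -0.4, -1.2]
gripper_width: 0.502
[323. 236.] 0.69 [ 0.5729 -0.217   0.108 ]
[412. 212.] 0.69 [ 0.5691 -0.2165  0.108 ]
jaw yaw now -54.2 tcp [ 0.5747 -0.2168  0.2057] t 13.92 q7 -0.81
linear [-0.1406, 0.0059, -0.2387] dr [0.2, -102.2, -0.0]
```

```bash
python3 -m crank '[{"linear":[-0.02,0,-0.034],"dr":[0,-7,0],"hand":0},{"linear":[-0.04,0,-0.068],"dr":[0,-14,0],"hand":0},{"linear":[-0.06,0,-0.102],"dr":[0,-21,0],"hand":0},{"linear":[-0.08,0,-0.136],"dr":[0,-28,0],"hand":0},{"linear":[-0.1,0,-0.17],"dr":[0,-35,0],"hand":0},{"linear":[-0.12,0,-0.204],"dr":[0,-42,0],"hand":0},{"linear":[-0.14,0,-0.238],"dr":[0,-49,0],"hand":0},{"linear":[-0.14,0,-0.238],"dr":[0,-56,0],"hand":0},{"linear":[-0.14,0,-0.238],"dr":[0,-63,0],"hand":0},{"linear":[-0.14,0,-0.238],"dr":[0,-70,0],"hand":0}]' 20; python3 -m crank '[{"linear":[0,0,0],"dr":[0,-7,0],"hand":0},{"linear":[0,0,0],"dr":[0,-14,0],"hand":0},{"linear":[0,0,0],"dr":[0,-21,0],"hand":0},{"linear":[0,0,0],"dr":[0,-28,0],"hand":0},{"linear":[0,0,0],"dr":[0,-32,0],"hand":0},{"linear":[0,0,0],"dr":[0,-32,0],"hand":0},{"linear":[0,0,0],"dr":[0,-32,0],"hand":0}]'; python3 - <<'E'
from h import *
np.set_printoptions(precision=4,suppress=True)
o=bot.get_obs(); im=bot.read_camera('wrist'); cv2.imwrite('pics/w5.png',im); W=cam('wrist',o)
for x in bot.place_of('wrist','post_a')[:3]: print(np.round(x['xy']),round(x['score'],2),onz(W,x['xy'],.13))
E
python3 go.py .549 .0595 .105 48
```

```text
t: 14.75
eef_pos: [0.549, 0.0589, 0.2059]
tool_rot: [-0.565, 0.566, -0.425, 0.423]
contact_force: [0.1, -0.7, -0.7]
gripper_width: 0.499
t: 15.33
eef_pos: [0.5494, 0.0577, 0.2061]
tool_rot: [-0.659, 0.66, -0.256, 0.254]
contact_force: [0.4, 0.1, -0.1]
gripper_width: 0.497
[329. 242.] 0.81 [0.5491 0.0596 0.13  ]
jaw yaw now 47.7 tcp [0.5497 0.0578 0.2066] t 15.43 q7 0.32
linear [-0.0016, 0.1016, 0.0008] dr [0.0, -0.3, -0.1]
```

View pics/w5.png

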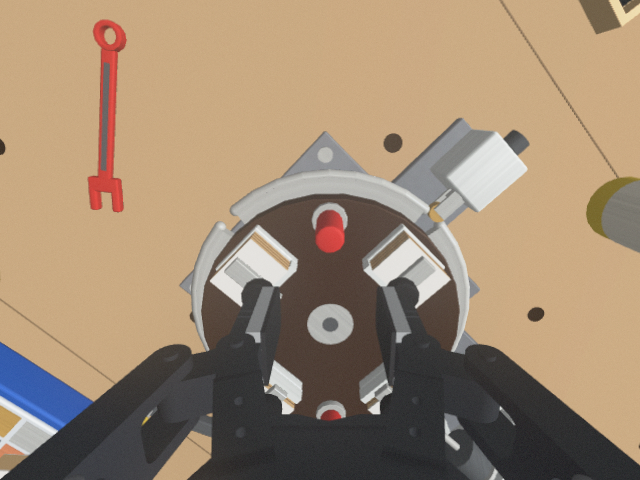

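The picture shows post_a centred between the opened fingers at (329,235), with the stations clear of the finger paths.

```bash
python3 -m crank '[{"linear":[-0.0016,0.03,0.001],"dr":[0,0,0],"hand":0},{"linear":[-0.0016,0.06,0.001],"dr":[0,0,0],"hand":0},{"linear":[-0.0016,0.09,0.001],"dr":[0,0,0],"hand":0},{"linear":[-0.0016,0.107,0.001],"dr":[0,0,0],"hand":0},{"linear":[-0.0016,0.107,0.001],"dr":[0,0,0],"hand":-0.3},{"linear":[-0.0016,0.107,0.001],"dr":[0,0,0],"hand":-1},{"linear":[-0.0016,0.107,0.001],"dr":[0,0,0],"hand":-1},{"linear":[-0.0016,0.107,0.001],"dr":[0,0,0],"hand":-1},{"linear":[-0.0016,0.107,0.001],"dr":[0,0,0],"hand":-1}]' 30; python3 - <<'E'
from h import *
o=bot.get_obs();R=R_tool(o);c=np.array([.6197,-.0038]);p=o['eef_pos'][:2];print(np.round(o['eef_pos'],4),o['gripper_width'])
v=p-c;print('r',np.linalg.norm(v),'ang',np.degrees(np.arctan2(v[1],v[0])),'q',np.round(o['q'],2))
# rows for call1 (60deg) in tool axes, tool x,z in plane
v=v/np.linalg.norm(v)*.095
for a in list(range(6,61,6)):
    t=np.radians(-a);r=np.array([[np.cos(t),-np.sin(t)],[np.sin(t),np.cos(t)]])@v-v
    print(a,np.round(R.T@[*r,0],4).tolist())
E
```

```text
t: 16.18
eef_pos: [0.5487, 0.0596, 0.0999]
tool_rot: [-0.66, 0.66, -0.255, 0.254]
contact_force: [-0.1, 1.2, -17.5]
gripper_width: 0.224
[0.5487 0.0596 0.0999] 0.22367781129492106
r 0.09519585834918669 ang 138.2428895895472 q [ 0.33  0.54 -0.71  1.93  0.46  0.84  0.21]
6 [0.0004, -0.0, 0.0099]
12 [0.0019, -0.0, 0.0198]
18 [0.0044, -0.0, 0.0294]
24 [0.0079, -0.0, 0.0387]
30 [0.0124, -0.0001, 0.0476]
36 [0.0177, -0.0001, 0.056]
42 [0.0239, -0.0001, 0.0637]
48 [0.0309, -0.0001, 0.0708]
54 [0.0386, -0.0001, 0.0771]
60 [0.0469, -0.0001, 0.0826]
```

```bash
python3 -m crank '[{"linear":[0.0004,0,0.01],"dr":[0,6,0],"hand":-1},{"linear":[0.0004,0,0.01],"dr":[0,6,0],"hand":-1},{"linear":[0.0019,0,0.02],"dr":[0,12,0],"hand":-1},{"linear":[0.0044,0,0.0294],"dr":[0,18,0],"hand":-1},{"linear":[0.0079,0,0.0387],"dr":[0,24,0],"hand":-1},{"linear":[0.0124,0,0.0476],"dr":[0,30,0],"hand":-1},{"linear":[0.0177,0,0.056],"dr":[0,36,0],"hand":-1},{"linear":[0.0239,0,0.0637],"dr":[0,42,0],"hand":-1},{"linear":[0.0309,0,0.0708],"dr":[0,48,0],"hand":-1},{"linear":[0.0309,0,0.0708],"dr":[0,48,0],"hand":-1}]' 30; python3 - <<'E'
from h import *
o=bot.get_obs();R=R_tool(o);c=np.array([.6197,-.0038]);p=o['eef_pos'][:2];print(np.round(o['eef_pos'],4),o['gripper_width'])
v=p-c;A=np.degrees(np.arctan2(v[1],v[0]));print('r',np.linalg.norm(v),'ang',A,'turned',138.24-A,'yaw',np.degrees(np.arctan2(R[1,2],R[0,2])))
for a in [6,12,18,24,30,36,40,41,42]:
    t=np.radians(A-a); r=c+.095*np.array([np.cos(t),np.sin(t)])-p
    print(a,np.round(R.T@[*r,0],4).tolist())
E
```

```text
t: 17.02
eef_pos: [0.6213, 0.0905, 0.1001]
tool_rot: [-0.498, 0.498, -0.501, 0.502]
contact_force: [0.1, -1.6, -11.2]
gripper_width: 0.223
[0.6213 0.0905 0.1001] 0.22300887394009622
r 0.09433576787106898 ang 89.03424062812783 turned 49.205759371872176 yaw -0.3882885338823353
6 [-0.0, 0.0, 0.0099]
12 [0.0016, 0.0, 0.0197]
18 [0.0043, 0.0, 0.0293]
24 [0.0079, 0.0, 0.0386]
30 [0.0125, 0.0001, 0.0474]
36 [0.018, 0.0001, 0.0557]
40 [0.0222, 0.0001, 0.0608]
41 [0.0233, 0.0001, 0.0621]
42 [0.0244, 0.0001, 0.0633]
```

```bash
python3 -m crank '[{"linear":[0,0,0.01],"dr":[0,6,0],"hand":-1},{"linear":[0.0016,0,0.0197],"dr":[0,12,0],"hand":-1},{"linear":[0.0043,0,0.0293],"dr":[0,18,0],"hand":-1},{"linear":[0.0079,0,0.0386],"dr":[0,24,0],"hand":-1},{"linear":[0.0125,0,0.0474],"dr":[0,30,0],"hand":-1},{"linear":[0.018,0,0.0557],"dr":[0,36,0],"hand":-1},{"linear":[0.0222,0,0.0608],"dr":[0,40,0],"hand":-1},{"linear":[0.023,0,0.062],"dr":[0,41,0],"hand":-1},{"linear":[0.023,0,0.062],"dr":[0,41,0],"hand":-1},{"linear":[0.023,0,0.062],"dr":[0,41,0],"hand":-1}]' 30; python3 - <<'E'
from h import *
o=bot.get_obs();R=R_tool(o);c=np.array([.6197,-.0038]);p=o['eef_pos'][:2];print(np.round(o['eef_pos'],4),o['gripper_width'])
v=p-c;A=np.degrees(np.arctan2(v[1],v[0]));print('r',np.linalg.norm(v),'ang',A,'turned',138.24-A,'yaw',np.degrees(np.arctan2(R[1,2],R[0,2])))
E
```

```text
t: 17.85
eef_pos: [0.6812, 0.0668, 0.1001]
tool_rot: [-0.293, 0.294, -0.643, 0.644]
contact_force: [-1.8, -4.5, -9.1]
gripper_width: 0.219
[0.6812 0.0668 0.1001] 0.21892165651844192
r 0.09357697715448937 ang 48.936455362792024 turned 89.30354463720798 yaw -40.99478629483532
```

```bash
python3 -m crank '[{"linear":[0,0,0],"dr":[0,0,0],"hand":-0.3},{"linear":[0,0,0],"dr":[0,0,0],"hand":-0.2},{"linear":[0,0,0],"dr":[0,0,0],"hand":0},{"linear":[0,0,0],"dr":[0,0,0],"hand":0},{"linear":[0,-0.03,0],"dr":[0,0,0],"hand":0},{"linear":[0,-0.06,0],"dr":[0,0,0],"hand":0},{"linear":[0,-0.1,0],"dr":[0,0,0],"hand":0},{"linear":[0,-0.12,0],"dr":[0,0,0],"hand":0},{"linear":[0,-0.12,0],"dr":[0,0,0],"hand":0},{"linear":[0,-0.12,0],"dr":[0,0,0],"hand":0}]' 30; python3 - <<'E'
from h import *
np.set_printoptions(precision=4,suppress=True)
o=bot.get_obs(); im=bot.read_camera('wrist'); cv2.imwrite('pics/w6.png',im); W=cam('wrist',o)
for x in bot.place_of('wrist','post_a')[:3]: 
    X=onz(W,x['xy'],.13); v=X[:2]-[.6197,-.0038]; print(np.round(x['xy']),round(x['score'],2),X,'ang',np.degrees(np.arctan2(v[1],v[0])),np.linalg.norm(v))
E
python3 go.py .5765 -.2165 .2 -55
```

```text
t: 18.68
eef_pos: [0.6832, 0.0691, 0.2228]
tool_rot: [-0.294, 0.291, -0.643, 0.644]
contact_force: [-1.2, -0.4, -0.8]
gripper_width: 0.504
[328. 238.] 0.59 [0.6828 0.0686 0.13  ] ang 48.91401746206241 0.09602138374014134
jaw yaw now -41.1 tcp [0.6814 0.0685 0.2195] t 18.78 q7 -1.05
linear [0.2837, 0.0197, 0.1084] dr [0.0, 13.9, 0.0]
```

View pics/w6.png

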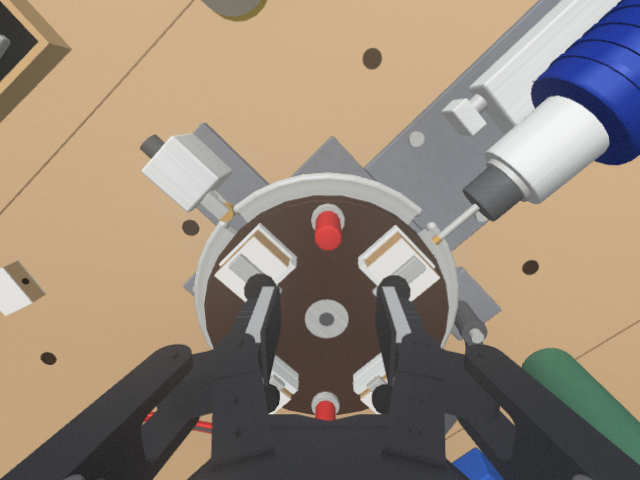

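The picture shows post_a at (328,235), now in the spanner's old gap. A station faces the drill bit at (400,260), and the roller sits at the rim at (228,212). Next I'll swing the latch home.

```bash
python3 -m crank '[{"linear":[0.037,0,0.014],"dr":[0,2,0],"hand":0},{"linear":[0.074,0,0.028],"dr":[0,4,0],"hand":0},{"linear":[0.11,0,0.042],"dr":[0,6,0],"hand":0},{"linear":[0.148,0,0.056],"dr":[0,8,0],"hand":0},{"linear":[0.185,0,0.07],"dr":[0,10,0],"hand":0},{"linear":[0.222,0.0,0.084],"dr":[0,12,0],"hand":0},{"linear":[0.26,0.01,0.098],"dr":[0,14,0],"hand":0},{"linear":[0.283,0.02,0.108],"dr":[0,14,0],"hand":0},{"linear":[0.283,0.02,0.108],"dr":[0,14,0],"hand":0},{"linear":[0.283,0.02,0.108],"dr":[0,14,0],"hand":0}]' 30; python3 - <<'E'
from h import *
np.set_printoptions(precision=4,suppress=True)
o=bot.get_obs(); im=bot.read_camera('wrist'); W=cam('wrist',o)
for x in bot.place_of('wrist','latch_knob')[:2]: print(np.round(x['xy']),round(x['score'],2),onz(W,x['xy'],.108))
E
python3 go.py .5755 -.2165 .088 -55
```

```text
t: 19.62
eef_pos: [0.5748, -0.2177, 0.198]
tool_rot: [0.209, -0.212, 0.676, -0.674]
contact_force: [0.1, 1.0, 0.0]
gripper_width: 0.499
[328. 238.] 0.94 [ 0.5739 -0.2173  0.108 ]
jaw yaw now -55.1 tcp [ 0.577  -0.2144  0.1994] t 19.72 q7 -0.79
linear [0.0025, 0.1114, 0.0011] dr [0.1, -0.1, 0.0]
```

```bash
python3 -m crank '[{"linear":[0.001,0.03,0.002],"dr":[0,0,0],"hand":0},{"linear":[0.001,0.06,0.002],"dr":[0,0,0],"hand":0},{"linear":[0.001,0.09,0.002],"dr":[0,0,0],"hand":0},{"linear":[0.001,0.111,0.002],"dr":[0,0,0],"hand":0},{"linear":[0.001,0.111,0.002],"dr":[0,0,0],"hand":0},{"linear":[0.001,0.111,0.002],"dr":[0,0,0],"hand":-0.3},{"linear":[0.001,0.111,0.002],"dr":[0,0,0],"hand":-1},{"linear":[0.001,0.111,0.002],"dr":[0,0,0],"hand":-1},{"linear":[0.001,0.111,0.002],"dr":[0,0,0],"hand":-1},{"linear":[0.001,0.111,0.002],"dr":[0,0,0],"hand":-1}]' 20; python3 go.py .5635 -.1935 .088 -64;python3 go.py .554 -.169 .088 -72
```

```text
t: 20.55
eef_pos: [0.5786, -0.217, 0.0904]
tool_rot: [-0.213, 0.211, -0.674, 0.675]
contact_force: [3.4, 2.8, -3.4]
gripper_width: 0.255
jaw yaw now -55.1 tcp [ 0.5786 -0.217   0.0904] t 20.55 q7 -0.82
linear [-0.0011, 0.0024, -0.028] dr [-0.1, 8.9, -0.1]
jaw yaw now -55.1 tcp [ 0.5786 -0.217   0.0904] t 20.55 q7 -0.82
linear [-0.0073, 0.0024, -0.0535] dr [-0.0, 16.9, -0.2]
```

```bash
python3 -m crank '[{"linear":[0,0,-0.009],"dr":[0,3,0],"hand":-1},{"linear":[0,0,-0.018],"dr":[0,6,0],"hand":-1},{"linear":[-0.001,0,-0.027],"dr":[0,9,0],"hand":-1},{"linear":[-0.0025,0,-0.036],"dr":[0,12,0],"hand":-1},{"linear":[-0.005,0,-0.045],"dr":[0,14,0],"hand":-1},{"linear":[-0.007,0,-0.052],"dr":[0,17,0],"hand":-1},{"linear":[-0.0073,0,-0.0535],"dr":[0,17,0],"hand":-1},{"linear":[-0.0073,0,-0.0535],"dr":[0,17,0],"hand":-1},{"linear":[-0.0073,0,-0.0535],"dr":[0,17,0],"hand":-1}]' 20; python3 go.py .554 -.168 .088 -72
```

```text
t: 21.3
eef_pos: [0.5553, -0.1696, 0.0905]
tool_rot: [-0.112, 0.108, -0.698, 0.699]
contact_force: [6.4, 1.9, -7.0]
gripper_width: 0.257
jaw yaw now -72.2 tcp [ 0.5553 -0.1696  0.0905] t 21.3 q7 -1.15
linear [0.0008, 0.0025, -0.0019] dr [-0.1, -0.2, -0.3]
```

```bash
python3 -m crank '[{"linear":[0.001,0,-0.002],"dr":[0,0,0],"hand":-1},{"linear":[0.001,0,-0.003],"dr":[0,0,0],"hand":-1},{"linear":[0.001,0,-0.003],"dr":[0,0,0],"hand":-1},{"linear":[0.001,0,-0.003],"dr":[0,0,0],"hand":-1}]' 20; python3 -m crank '[{"linear":[0,0,0],"dr":[0,0,0],"hand":-0.2},{"linear":[0,0,0],"dr":[0,0,0],"hand":0},{"linear":[0,0,0],"dr":[0,0,0],"hand":0},{"linear":[0,-0.03,0],"dr":[0,0,0],"hand":0},{"linear":[0,-0.07,0],"dr":[0,0,0],"hand":0},{"linear":[0,-0.11,0],"dr":[0,0,0],"hand":0},{"linear":[0,-0.14,0],"dr":[0,0,0],"hand":0},{"linear":[0,-0.14,0],"dr":[0,0,0],"hand":0},{"linear":[0,-0.14,0],"dr":[0,0,0],"hand":0},{"linear":[0,-0.14,0],"dr":[0,0,0],"hand":0}]'; python3 - <<'E'
from h import *
np.set_printoptions(precision=4,suppress=True)
o=bot.get_obs(); im=bot.read_camera('wrist'); cv2.imwrite('pics/w7.png',im); W=cam('wrist',o)
for x in bot.place_of('wrist','latch_knob')[:2]: print(np.round(x['xy']),round(x['score'],2),onz(W,x['xy'],.108))
im=bot.read_camera('top'); cv2.imwrite('pics/top7.png',cv2.resize(im[125:305,110:420],None,fx=2.58,fy=2.58,interpolation=3))
for n in ('latch_knob','spanner','tape','pull1'):
  for x in bot.place_of('top',n)[:2]: print(n,np.round(x['xy']),round(x['score'],2))
E
```

```text
t: 21.63
eef_pos: [0.555, -0.1691, 0.0906]
tool_rot: [-0.112, 0.106, -0.697, 0.7]
contact_force: [11.8, -2.8, -12.4]
gripper_width: 0.254
t: 22.47
eef_pos: [0.5502, -0.1674, 0.229]
tool_rot: [0.109, -0.11, 0.699, -0.699]
contact_force: [-0.3, -0.1, -0.4]
gripper_width: 0.496
[334. 223.] 0.65 [ 0.5523 -0.1709  0.108 ]
latch_knob [394. 219.] 0.59
spanner [337. 299.] 0.79
spanner [144. 152.] 0.67
tape [414. 304.] 0.74
tape [144. 248.] 0.36
pull1 [235. 297.] 0.6
```

View pics/w7.png

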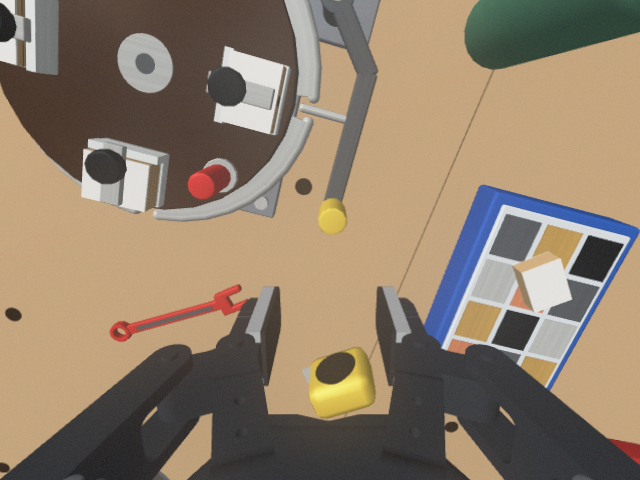

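View pics/top7.png

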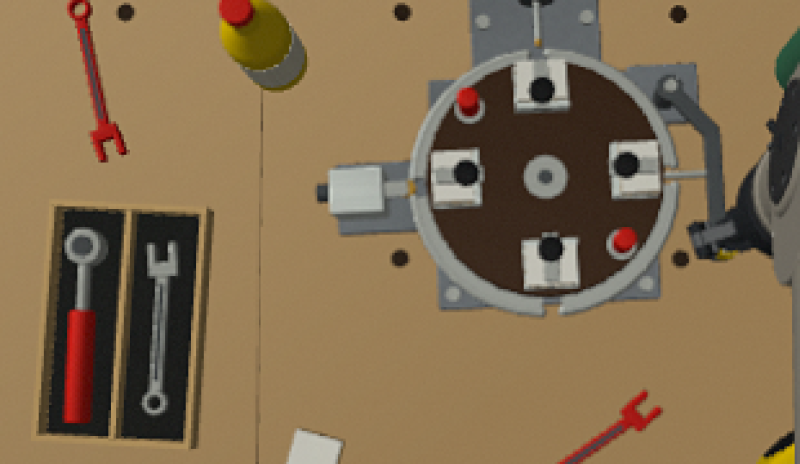

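The latch is home: the knob is back at its first position, its tooth is in the notch at (310,108), and the lever lies as in the first picture. The table is one station on, the spanner is in the bay at (160,325), and the gripper is clear.

```bash
python3 -c "
from station import bot
print(bot.hand_in())"
```

```text
the job is handed in; nothing more can be done
None
```

I did the job in the order asked and handed it in at about 22.5 s robot time; no verdict is reported.

- **Spanner:** It lies flat and released in the tray's empty bay. The wrist picture put its centre about 6 mm along and 1 mm across from the bay's centre.
- **Turntable:** I turned it one station clockwise by gripping post_a. The post measured 89.3° round from its start by the wrist camera, inside the ±2.3° allowed. In the last top picture a station sits in front of the drill, and the stations stand exactly as they did at the start.
- **Latch:** I swung it out about 0.31 rad and then home again until it met its stop. At the end, the wrist camera put the knob at (0.552, -0.171), against (0.552, -0.166) from the fixed cameras and (0.549, -0.171) from the wrist camera before it was moved. The last picture shows the tooth in the notch.
- **Other checks:** The gripper was raised clear. Of the other bench items, those in the last pictures (glue bottle, ratchet, tape measure, both drawer pulls, the case and part of the spray can) look unmoved.
- **Disagreements:** In the final top view the spanner detector returned only two red look-alikes in its top two results, so the spanner's final place rests on that picture and the earlier wrist measurement. The first knob triangulation was about 11 mm inconsistent, so I replaced it with positions read from the pictures.

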